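# Set and lock the drop leg of a grow-light stand

## Robot

A 7-joint arm with a two-finger parallel gripper is mounted at the origin on the work surface. World frame = base frame: x ahead of the robot, y to its left, z up, the work surface at z = 0. Lengths are in m, angles in degrees, forces in N, time in s.
With the tool pointing down it reaches from about 0.425 to 1.025 m from the base axis. Payload 3.6 kg.
Tool frame: the origin (TCP) lies at the very end of the fingers, on their centre line; the grasp point (between the pads) lies 19 mm behind it; z points along the fingers, y is the direction in which the jaws open and shut (so a half turn about z gives the same grasp; the last joint's range is limited). The gripper opens to 85 mm and grips with 20 to 120 N. Pads are 22 mm wide; open, the fingers measure 114 mm over their backs; the gripper's body (76 mm by 85 mm) begins 54 mm behind the grasp point. The pads swing forward as they close: fully open they stand 13 mm farther back than shut.
Start: joints at [-71.247, 33.873, 2.773, 92.16, -1.908, 54.013, -1.931], TCP at [0.296, 0.662, 0.231] pointing down, gripper open.
Joint ranges: [-153.93, 153.93], [-27.13, 128.08], [-72.61, 78.16], [10.71, 143.7], [-87.88, 267.88], [4.46, 118.87], [-176.78, 176.78]. Speed limits (degrees/s): [147.25, 147.25, 180, 180, 180, 180, 180].

## Interface

Orientations are given as [roll, pitch, yaw] about the fixed x, y, z axes, in that order (R = Rz(yaw) Ry(pitch) Rx(roll)).
In Python, from rig import get_state, camera, camera_params, close_job, boxes_of, place_of gives the robot as it stands.
- The arm moves only by the tool servo_tool, never from a script. Its argument "targets" is a list of rows, each a list of 5 numbers: the shift along the world's x, y, z in m, then the turn about the world's z in rad, then the closure, from 0 (fully open) to 1 (shut). A call has 1 to 20 rows; each row shifts and turns the pose as measured when the row begins; what a row does not reach is not made up. A row lasts 1/12 s, in which the tool goes at most 41.7 mm and 7.16 degrees, less where a joint would pass 70% of its speed; a pose out of reach is approached as far as the arm can. A call is refused whole if a number of a shift passes 0.0417 or a number of a turn 0.125, either way. A call with a gripper value outside its range is refused whole. The fingers move at their own pace and stop on an object; "force" is the grip in N (left out, the last holds). Time passes only in rows, so rows that do not move let the fingers close. It gives the time, the measured TCP pose, the force and the opening at its end, in the units of the state.
- get_state(): the state, without advancing time (a new reading comes with each control period).
- camera(name): name is "side" or "top"; returns the picture (384x512x3 uint8, blue, green, red); there is no depth.
- camera_params(name): a dict with "fx", "fy", "cx", "cy" (pixels), "rvec" (rotation vector, rad) and "tvec" (3), from world to camera coordinates, as OpenCV has them. Camera axes: x right, y down, z forward; pixel columns grow to the right and rows downward; lengths in m; the calibration is good to about 2 mm. A picture is of the moment at which its call begins. camera_params takes no time and is no camera call.
- close_job(): hands the job in, once; it reports no verdict.
Trained networks look in the newest picture that a camera, given by its name, has taken for a name from the list of things; names that differ only in an ending like _2 or _b are one class to them, and where a whole thing is asked for, a point or a joint stands for the part that bears it (a point fixed in the world has none). Each returns a list of dicts, best first, with "conf" (0 to 1); they miss things now and then, are a little off and sometimes report something else, mostly with a low value. They report only what shows in the picture. A call takes as long as a camera call.
- boxes_of(camera, label): "at" ([row, column] as shares, 0 to 1, of the picture: columns of its width, rows of its height, amid what is visible of it).
- place_of(camera, label): "at" ([row, column] as shares, 0 to 1, of the picture: columns of its width, rows of its height: a listed point, or the origin of a listed thing).
The state is a dict: "clock": time; "q": joint angles; "qvel": joint speeds; "tau": joint torques, N m; "tcp_pos": TCP position; "tcp_rot": TCP orientation; "wrist_force": force on the tool from outside, world axes, zero at the start; "torque": the same for the moment, N m; "grip_width": finger opening in m.
Only numpy, scipy, OpenCV 4.12 (cv2) and the standard library are available. Lean on these libraries where they do the work, as an engineer would, in place of code of your own. Each camera call takes 0.05 s, during which the arm holds its last target.

## Task

The near end of one foot beam of the grow-light stand has its drop leg hanging clear of the timber packer below it. Slide that leg down until its rubber foot bears firmly on the packer, pressed on with 10 to 20 N so that it carries its share (never over 30 N, which would jack the stand up), and then swing its cam lever over centre, all the way home, to lock the leg. Don't force the lever (30 N at most), leave the things on the bench alone, and let go of everything.

Things in the scene. Friction and masses are not known exactly. Their poses are not given: they have to be found in the camera images.
- stand: Grow-light gantry of aluminium section, fixed. Origin on the bench under the drop leg's axis, z up, x along its foot beams, away from the robot. The second leg, at its own y = -520 mm, is already locked: leave it. The beam behind the drop leg is 30 mm square, x = 15 to 319 mm, top 115 mm above the bench; a 430 mm post stands at x = 250 mm, with lamp and tub of trays between the posts.
- leg_cap (a point): Centre of the black round cap on top of the drop leg, the part to hold: 28 mm in diameter, 36 mm tall, axis vertical. It moves with the leg. Below it comes the bare tube, 16 mm in diameter, then the clamp collar, 38 mm across, its top 121 mm above the bench (pin head to 125 mm). Fingers that grip it can drag the leg up again as they open; the leg can also be pushed down on the cap's flat top.
- leg_foot: Rubber foot of the drop leg, 32 mm in diameter and 14 mm tall; origin at the centre of its underside. It hangs 20 to 50 mm above the timber packer that lies fixed on the bench under it, 120 by 100 mm. The packer's thickness differs from bench to bench, 12 to 26 mm, and is not measured: the force tells when the foot bears. The rubber yields 1 mm for 45 N.
- leg (a joint): How far the leg is slid down, m: 0 highest, 0.058 its lowest stop; it starts between 0 and 0.016. With the lever open the collar's drag (about 8 N) holds the leg (0.26 to 0.35 kg) where it is left, and holds most of the load pressed onto the foot, up to about 10 N, for some seconds; 5 to 6 N of push slides it down. With the lever locked it does not slide.
- cam_lever (a joint): Angle of the cam lever, rad. It starts open, about 0.2 to 0.4, and swings level, anticlockwise seen from above, to its stop at 1.8, locked. The load on it grows to about 0.9 N m around 0.9 rad (12 N at 75 mm from the pin) and falls to nothing at dead centre, 1.5; beyond that the lever is drawn home by itself and stays. Let go before dead centre, it springs back open.
- lever_pin (a point): Centre of the cam lever's vertical pin, half-way up the lever, 100 mm above the bench; seen from the leg's axis it lies 28 mm toward the stand's own -x and 16 mm toward its +y. It does not move.
- lever_tip (a point): Middle of the broad end of the cam lever, on its middle line, 78 mm out from the pin; its own x points along the lever, away from the pin, z up. The lever is black plastic and reaches 91 mm from the pin: 11 mm wide and 14 mm tall, the last 36 mm 13 mm wide and 20 mm tall (90 to 110 mm above the bench). Locked, it points along the stand's own -y across the collar; open, toward the stand's -x, roughly, at the robot.
- clay_pot: terracotta pot, 72 mm across, 62 mm tall, near the foot beam; origin at the centre of its underside. A bystander, not to be moved.
- spray_bottle: white spray bottle with black and green trigger head, 84 mm across, 205 mm tall; origin at the centre of its underside. A bystander, not to be moved.
- seed_jar: glass jar, 54 mm across, 75 mm tall; origin at the centre of its underside. A bystander, not to be moved.
- trowel: hand trowel lying flat, about 220 mm long, 27 mm high at its wooden handle. A bystander, not to be moved.
- dibber: T-shaped wooden dibber lying flat, 150 mm long, 23 mm high. A bystander, not to be moved.
- pot_stack: nest of square black pots, 66 mm wide, 90 mm tall; origin at the centre of its underside. A bystander, not to be moved.
- label_tin: tin with white plant labels, 66 mm across, 120 mm tall with the labels; origin at the centre of its underside. A bystander, not to be moved.

How it is judged (in metres and radians):
On the way, in this order (a step that is already met when the one before it is completed fails the run):
1. the foot bears firmly on the packer while the lever is still open (contact force between leg_foot and anything else above 4 N and value of joint cam_lever below 0.9 rad), for 0.2 s.
2. the lever is over centre and home, the foot still bearing (value of joint cam_lever above 1.72 rad and contact force between leg_foot and anything else above 4 N), for 0.2 s.
At the end, for the whole second after the job is handed in: the drop leg's foot bears on the packer with 4 to 30 N (more than its own weight) and the cam lever is over centre at its locked stop (joint above 1.72 rad), with the robot clear of both (all of step 2 and contact force between leg_foot and anything else below 30 N); the robot touches nothing.
It fails at once if the foot is pressed on the packer with more than 30 N, which jacks the stand up (contact force between leg_foot and anything else above 30 N).
It fails at once if the lever is forced with more than 30 N (contact force between cam_lever and the fingers above 30 N or contact force between cam_lever and the arm above 30 N).
It fails at once if a thing standing or lying on the bench is moved by more than 25 mm (distance of any of clay_pot, spray_bottle, seed_jar, trowel, dibber, pot_stack, label_tin from where it was at the start of the episode above 0.025 m).
It also fails if it takes over 51 s, if anything falls off the work surface, if the arm or the gripper's body presses on something with over 40 N, if the wrist force passes 120 N, or if a joint passes its speed limit or range.

## Working session

There is one attempt and no reset: what is moved stays moved. The work goes in short steps, Python scripts to look and compute and a tool call to move; the robot and the scene stay as the last step left them, time stands still between calls to the robot, and variables do not carry over. Pictures are saved under pics/ and viewed, and the job is handed in when it is done.

Besides the shell and the picture viewer there is one more tool, called as name(argument=value, ...), one argument or row to a line, values as JSON. servo_tool: Moves the arm, as the interface text tells. Its arguments: {"type":"object","properties":{"targets":{"type":"array"},"force":{"type":"number"}},"required":["targets"]}

```bash
mkdir -p pics; ls; cat > h.py <<'E'
import numpy as np, cv2
from rig import *
def P(n):
    p=camera_params(n); R=cv2.Rodrigues(np.array(p['rvec'],float))[0]; t=np.array(p['tvec'],float).ravel()
    K=np.array([[p['fx'],0,p['cx']],[0,p['fy'],p['cy']],[0,0,1]]); return K,R,t
def ray(n,r,c):
    K,R,t=P(n); d=R.T@np.linalg.inv(K)@np.array([c,r,1.]); return -R.T@t,d/np.linalg.norm(d)
def atz(n,r,c,z):
    o,d=ray(n,r,c); return o+d*(z-o[2])/d[2]
def proj(n,X):
    K,R,t=P(n); v=K@(R@np.array(X,float)+t); return v[1]/v[2],v[0]/v[2]
def tri(r1,r2):
    (o1,d1),(o2,d2)=r1,r2
    s=np.linalg.lstsq(np.c_[d1,-d2],o2-o1,rcond=None)[0]
    a=o1+d1*s[0];b=o2+d2*s[1]; return (a+b)/2,np.linalg.norm(a-b)
E
python3 - <<'E'
from h import *
np.set_printoptions(precision=4,suppress=True)
for n in('side','top'):
    im=camera(n); cv2.imwrite(f'pics/{n}0.png',im); K,R,t=P(n); print(n,K[0,0],-R.T@t,R[2])
    for l in('leg_cap','lever_tip','lever_pin','leg_foot','stand','spray_bottle','clay_pot'):
        for d in place_of(n,l)[:2]: print(l,round(d['conf'],2),d['at'][0]*384,d['at'][1]*512)
print(get_state())
E
```

```text
pics
side 449.3687736303135 [ 0.1218 -0.6754  0.8936] [ 0.4599  0.5901 -0.6635]
leg_cap 0.71 198.9888 261.376
lever_tip 0.66 258.5856 226.816
lever_pin 0.96 240.0 249.1904
lever_pin 0.33 250.0992 258.9184
leg_foot 0.49 250.7904 259.6864
stand 0.74 268.6848 262.5024
spray_bottle 0.8 210.08640000000003 229.6832
clay_pot 0.46 265.6128 261.0176
top 375.6637965156497 [0.587  0.019  1.0608] [ 0.0527 -0.0351 -0.998 ]
leg_cap 0.62 247.10399999999998 287.8976
leg_cap 0.56 206.7072 291.7888
lever_tip 0.49 251.21280000000002 291.0208
lever_pin 0.59 210.81600000000003 393.6256
lever_pin 0.56 218.304 282.112
leg_foot 0.68 245.79840000000002 188.3136
leg_foot 0.15 207.5136 279.808
stand 0.59 207.20639999999997 282.624
spray_bottle 0.56 187.2 202.496
clay_pot 0.96 200.1024 245.6064
{'clock': 0.8, 'q': array([-71.249 ,  33.871 ,   2.7744,  92.1595,  -1.9055,  54.0133,
        -1.9312]), 'qvel': array([-0.0828, -0.0108,  0.0002, -0.1017,  0.055 ,  0.0197, -0.0301]), 'tau': array([  0.0005, -54.8556,   1.5461, -19.8526,   0.0094,   0.0014,
         0.    ]), 'tcp_pos': array([0.2962, 0.6618, 0.2313]), 'tcp_rot': array([179.9975,   0.004 , 155.8939]), 'wrist_force': array([ 0.0871, -0.4283, -0.0003]), 'torque': array([ 0.0051, -0.0533, -0.0226]), 'grip_width': 0.08520330198841602}
```

View pics/side0.png

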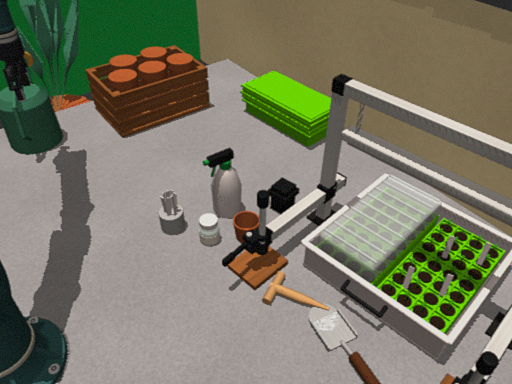

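View pics/top0.png

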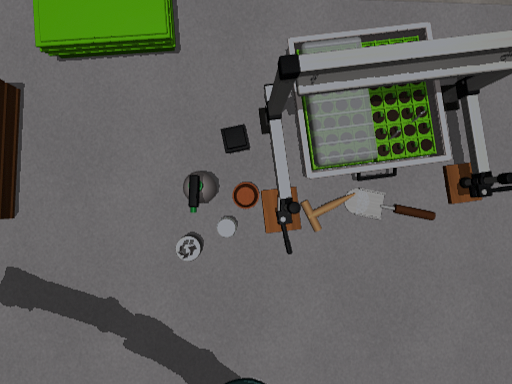

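```bash
python3 - <<'E'
from h import *
np.set_printoptions(precision=4,suppress=True)
a=cv2.imread('pics/top0.png')[160:310,190:390]; cv2.imwrite('pics/tc0.png',cv2.resize(a,None,fx=4,fy=4,interpolation=3))
a=cv2.imread('pics/side0.png')[170:310,170:350]; cv2.imwrite('pics/sc0.png',cv2.resize(a,None,fx=4,fy=4,interpolation=3))
E
```

```text
(no output)
```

View pics/tc0.png

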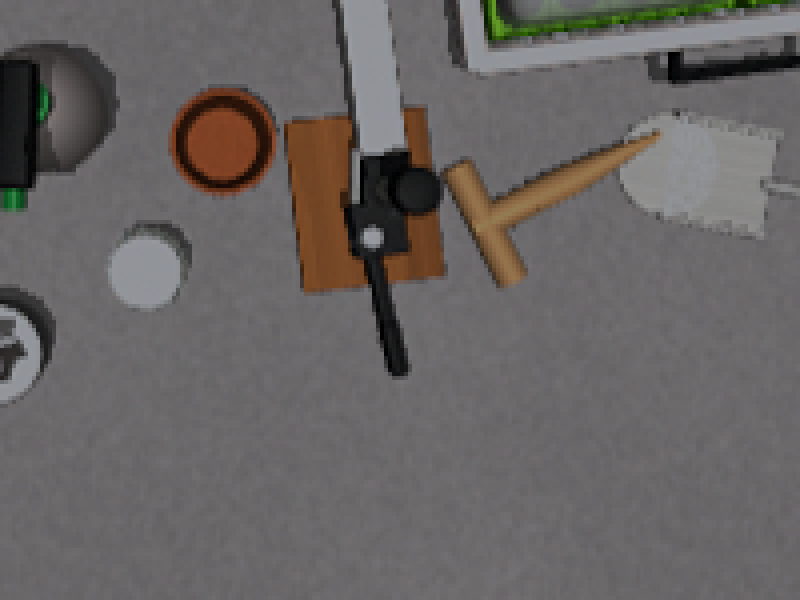

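View pics/sc0.png

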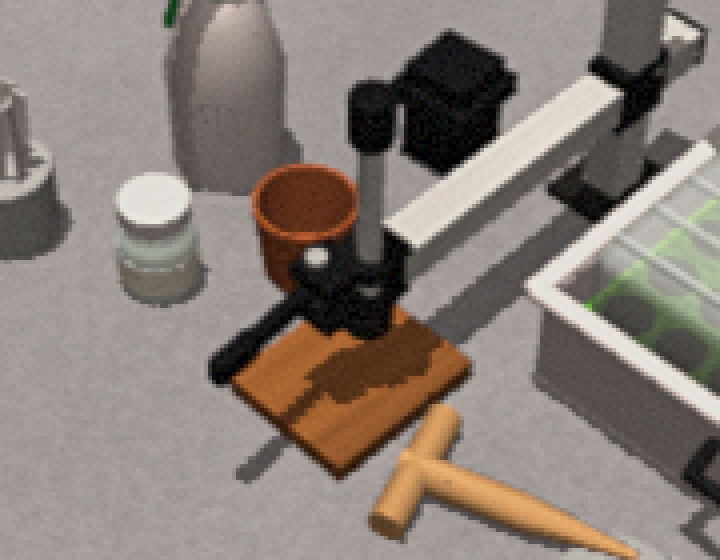

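```bash
python3 - <<'E'
from h import *
np.set_printoptions(precision=4,suppress=True)
K,R,t=P('top');print(R)
pin,e=tri(ray('top',219,282.7),ray('side',234.2,249.2)); print('pin',pin,e, atz('top',219,282.7,.125))
cap,e=tri(ray('top',207.5,293.7),ray('side',193.7,262.8)); print('captop',cap,e)
for z in(.19,.2,.21,.22,.23,.24): print(z,atz('top',207.5,293.7,z),atz('side',193.7,262.8,z))
end=atz('top',252,289.5,.105); print('end',end)
# beam edges top z .115: crop coords
for c in [(340,0),(358,150),(385,0),(408,150)]: print('beam',atz('top',c[1]/4+160,c[0]/4+190,.115))
for n,r,c,z in[('dib',[0]*1,0,0)][:0]: pass
for nm,c,z in [('potrim',(222,140),.062),('jar',(147,270),.075),('bottlehead',(18,120),.2),('dibT1',(458,168),.02),('dibT2',(514,275),.02),('pk',(290,125),.02),('pk',(303,290),.02),('pk',(445,275),.02)]: print(nm,atz('top',c[1]/4+160,c[0]/4+190,z))
E
```

```text
[[ 0.0147 -0.9992  0.0359]
 [-0.9985 -0.0166 -0.0521]
 [ 0.0527 -0.0351 -0.998 ]]
pin [ 0.554  -0.0867  0.1245] 0.0029642711835273965 [ 0.5528 -0.0858  0.125 ]
captop [ 0.5836 -0.0971  0.2432] 0.0027589327270234427
0.19 [ 0.5821 -0.1038  0.19  ] [ 0.6227 -0.0505  0.19  ]
0.2 [ 0.5822 -0.1024  0.2   ] [ 0.6155 -0.0594  0.2   ]
0.21 [ 0.5822 -0.101   0.21  ] [ 0.6084 -0.0683  0.21  ]
0.22 [ 0.5823 -0.0996  0.22  ] [ 0.6013 -0.0772  0.22  ]
0.23 [ 0.5824 -0.0982  0.23  ] [ 0.5942 -0.0861  0.23  ]
0.24 [ 0.5824 -0.0968  0.24  ] [ 0.5871 -0.095   0.24  ]
end [ 0.4689 -0.1062  0.105 ]
beam [ 0.7013 -0.0657  0.115 ]
beam [ 0.6064 -0.0782  0.115 ]
beam [ 0.7018 -0.0943  0.115 ]
beam [ 0.6069 -0.1099  0.115 ]
potrim [0.6127 0.0071 0.062 ]
jar [0.5269 0.0548 0.075 ]
bottlehead [0.6188 0.1252 0.2   ]
dibT1 [ 0.5969 -0.1579  0.02  ]
dibT2 [ 0.5233 -0.1975  0.02  ]
pk [ 0.625  -0.0404  0.02  ]
pk [ 0.5112 -0.051   0.02  ]
pk [ 0.5227 -0.1494  0.02  ]
```

Top view: pin head at (row 219, col 283), cap top at (207, 294), lever end at (253, 289). The side view agrees to 3 mm. The stand is yawed about 8.5°, and the leg axis is at about (0.583, -0.098). The lever is at about 0.32 rad.

servo_tool(
  targets=[
    [0, 0, 0.04, 0, 1],
    [0.014, -0.036, 0.012, -0.046, 1],
    [0.014, -0.036, 0.012, -0.046, 1],
    [0.014, -0.036, 0.01, -0.046, 1],
    [0.014, -0.038, 0, -0.046, 1],
    [0.014, -0.038, 0, -0.046, 1],
    [0.014, -0.038, 0, -0.046, 1],
    [0.014, -0.038, 0, -0.046, 1],
    [0.014, -0.038, 0, -0.046, 1],
    [0.014, -0.038, 0, -0.046, 1],
    [0.014, -0.038, 0, -0.046, 1],
    [0.014, -0.038, 0, -0.046, 1],
    [0.014, -0.038, 0, -0.046, 1],
    [0.014, -0.038, 0, -0.046, 1],
    [0.014, -0.038, 0, -0.046, 1],
    [0.014, -0.038, 0, -0.046, 1],
  ],
)

```text
clock: 2.13
tcp_pos: [0.5001, 0.0922, 0.3113]
tcp_rot: [179.0, -0.6, 115.8]
wrist_force: [0.9, 0.4, 0.3]
grip_width: -0.0
```

```bash
python3 -c "
from h import *
s=get_state();print(s['q'],s['tcp_pos'],s['tcp_rot'],s['wrist_force'],s['clock'])"
```

```text
[-33.58250966  12.94949787  22.36721256 115.91709128  -7.33844701
  51.47057588  18.52708542] [0.50013102 0.09217894 0.31127039] [178.98707612  -0.61627776 115.75348573] [0.94890243 0.36389993 0.33047759] 2.1333
```

servo_tool(
  targets=[
    [0.014, -0.033, -0.005, -0.037, 1],
    [0.014, -0.033, -0.005, -0.037, 1],
    [0.014, -0.033, -0.005, -0.037, 1],
    [0.014, -0.033, -0.005, -0.037, 1],
    [0.014, -0.033, -0.005, -0.037, 1],
    [0.007, -0.016, -0.005, -0.037, 1],
    [0, 0, 0, 0, 1],
  ],
)

```text
clock: 2.72
tcp_pos: [0.5821, -0.1099, 0.2841]
tcp_rot: [178.4, -0.2, 101.5]
wrist_force: [-0.0, 0.9, 0.4]
grip_width: 0.0001
```

```bash
python3 - <<'E'
from h import *
s=get_state();print(s['q'],s['tcp_pos'],s['tcp_rot'],s['wrist_force'],s['clock'])
for n in('side','top'):
    im=camera(n); r,c=proj(n,s['tcp_pos']); print(n,r,c)
    r,c=int(r)+15,int(c); a=im[r-65:r+65,c-75:c+75]; cv2.imwrite(f'pics/{n}1.png',cv2.resize(a,None,fx=4,fy=4,interpolation=3))
E
```

```text
[-14.24616274  22.21256513  28.18975313 108.54120029 -14.30384027
  51.15805765  32.516222  ] [ 0.58212068 -0.10986362  0.28407698] [178.42480089  -0.19391616 101.54766552] [-0.04355744  0.90851986  0.40259821] 2.7167
side 182.70331582636254 265.66968681092783
top 207.89181723559494 302.95424262898706
```

View pics/side1.png

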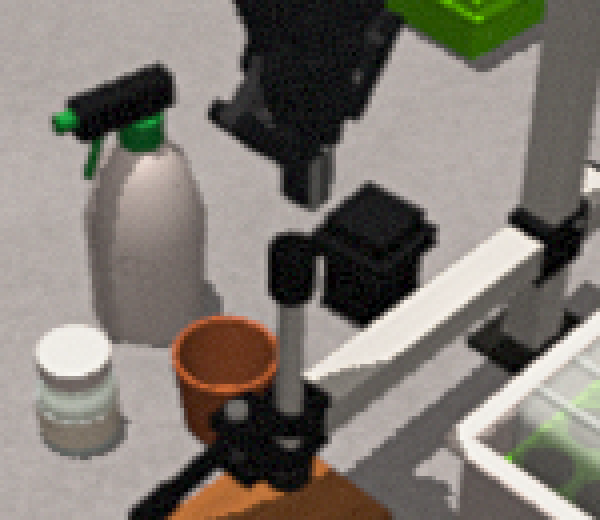

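View pics/top1.png

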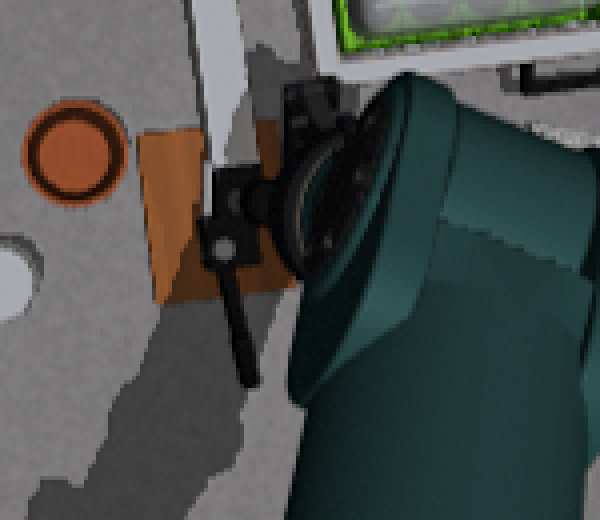

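The fingertips show just above the cap, at (row 183, col 266) in the side view, but about 12 mm too far right. I'll correct that and come down.

servo_tool(
  targets=[
    [0.001, 0.012, -0.01, 0, 1],
    [0, 0, -0.008, 0, 1],
    [0, 0, -0.008, 0, 1],
    [0, 0, 0, 0, 1],
  ],
)

```text
clock: 3.15
tcp_pos: [0.5815, -0.0847, 0.2565]
tcp_rot: [178.4, -0.7, 102.5]
wrist_force: [-0.1, 0.4, 0.1]
grip_width: -0.0
```

servo_tool(
  targets=[
    [0, 0, -0.002, 0, 1],
    [0, 0, -0.002, 0, 1],
    [0, 0, -0.002, 0, 1],
  ],
)

```text
clock: 3.4
tcp_pos: [0.5809, -0.0813, 0.2493]
tcp_rot: [178.5, -0.8, 102.8]
wrist_force: [-0.6, 0.3, 0.3]
grip_width: -0.0004
```

servo_tool(
  targets=[
    [0.001, -0.007, 0, 0, 1],
    [0, 0, 0, 0, 1],
    [0, 0, 0, 0, 1],
  ],
)

```text
clock: 3.65
tcp_pos: [0.5819, -0.0888, 0.2491]
tcp_rot: [178.5, -0.8, 102.8]
wrist_force: [0.4, 0.6, -0.7]
grip_width: -0.0002
```

servo_tool(
  targets=[
    [0, 0, 0, 0, 1],
    [0, 0, 0, 0, 1],
    [0, 0, 0, 0, 1],
  ],
)

```text
clock: 3.9
tcp_pos: [0.5823, -0.0903, 0.2498]
tcp_rot: [178.4, -0.7, 102.7]
wrist_force: [0.5, 0.2, 0.6]
grip_width: -0.0001
```

servo_tool(
  targets=[
    [0, -0.005, -0.002, 0, 1],
    [0, 0, -0.002, 0, 1],
    [0, 0, -0.002, 0, 1],
  ],
)

```text
clock: 4.15
tcp_pos: [0.5829, -0.0957, 0.2445]
tcp_rot: [178.3, -0.7, 102.7]
wrist_force: [-0.9, 2.9, 5.5]
grip_width: -0.0001
```

servo_tool(
  targets=[
    [0, 0, -0.002, 0, 1],
    [0, 0, -0.002, 0, 1],
  ],
)

```text
clock: 4.32
tcp_pos: [0.583, -0.0956, 0.2413]
tcp_rot: [178.3, -0.8, 102.7]
wrist_force: [-2.4, 0.5, 5.7]
grip_width: -0.0002
```

servo_tool(
  targets=[
    [0, 0, -0.002, 0, 1],
    [0, 0, -0.002, 0, 1],
    [0, 0, -0.002, 0, 1],
    [0, 0, -0.002, 0, 1],
    [0, 0, -0.002, 0, 1],
    [0, 0, -0.001, 0, 1],
  ],
)

```text
clock: 4.82
tcp_pos: [0.583, -0.0956, 0.233]
tcp_rot: [178.2, -0.9, 102.7]
wrist_force: [-1.4, 0.9, 5.0]
grip_width: 0.0001
```

servo_tool(
  targets=[
    [0, 0, -0.0006, 0, 1],
    [0, 0, -0.0006, 0, 1],
    [0, 0, -0.0006, 0, 1],
  ],
)

```text
clock: 5.07
tcp_pos: [0.583, -0.0956, 0.2324]
tcp_rot: [178.2, -1.0, 102.7]
wrist_force: [-1.3, 0.4, 6.5]
grip_width: -0.0001
```

servo_tool(
  targets=[
    [0, 0, -0.0015, 0, 1],
    [0, 0, -0.0015, 0, 1],
    [0, 0, -0.0015, 0, 1],
    [0, 0, -0.0015, 0, 1],
  ],
)

```text
clock: 5.4
tcp_pos: [0.583, -0.0956, 0.2282]
tcp_rot: [178.2, -1.1, 102.7]
wrist_force: [-1.5, 0.5, 5.2]
grip_width: 0.0001
```

servo_tool(
  targets=[
    [0, 0, -0.0012, 0, 1],
    [0, 0, -0.0012, 0, 1],
    [0, 0, -0.0012, 0, 1],
    [0, 0, -0.0012, 0, 1],
  ],
)

```text
clock: 5.73
tcp_pos: [0.583, -0.0956, 0.225]
tcp_rot: [178.1, -1.1, 102.7]
wrist_force: [-2.6, -0.3, 5.3]
grip_width: -0.0003
```

servo_tool(
  targets=[
    [0, 0, -0.0012, 0, 1],
    [0, 0, -0.0012, 0, 1],
    [0, 0, -0.0012, 0, 1],
    [0, 0, -0.0012, 0, 1],
  ],
)

```text
clock: 6.07
tcp_pos: [0.583, -0.0956, 0.2218]
tcp_rot: [178.1, -1.2, 102.8]
wrist_force: [-1.2, 0.4, 4.8]
grip_width: 0.0005
```

servo_tool(
  targets=[
    [0, 0, -0.0012, 0, 1],
    [0, 0, -0.0012, 0, 1],
    [0, 0, -0.0012, 0, 1],
    [0, 0, -0.0012, 0, 1],
    [0, 0, -0.0012, 0, 1],
  ],
)

```text
clock: 6.48
tcp_pos: [0.583, -0.0956, 0.2178]
tcp_rot: [178.1, -1.3, 102.8]
wrist_force: [-1.7, 0.7, 5.7]
grip_width: 0.0003
```

servo_tool(
  targets=[
    [0, 0, -0.0012, 0, 1],
    [0, 0, -0.0012, 0, 1],
    [0, 0, -0.0012, 0, 1],
    [0, 0, -0.0012, 0, 1],
    [0, 0, -0.0012, 0, 1],
  ],
)

```text
clock: 6.9
tcp_pos: [0.583, -0.0956, 0.2138]
tcp_rot: [178.0, -1.4, 102.8]
wrist_force: [-1.4, 1.2, 5.3]
grip_width: -0.0001
```

servo_tool(
  targets=[
    [0, 0, -0.0012, 0, 1],
    [0, 0, -0.0012, 0, 1],
    [0, 0, -0.0012, 0, 1],
    [0, 0, -0.0012, 0, 1],
    [0, 0, -0.0012, 0, 1],
  ],
)

```text
clock: 7.32
tcp_pos: [0.583, -0.0956, 0.2097]
tcp_rot: [178.0, -1.5, 102.8]
wrist_force: [-1.2, 0.5, 5.7]
grip_width: 0.0001
```

servo_tool(
  targets=[
    [0, 0, -0.0012, 0, 1],
    [0, 0, -0.0012, 0, 1],
    [0, 0, -0.0012, 0, 1],
    [0, 0, -0.0012, 0, 1],
    [0, 0, -0.0012, 0, 1],
  ],
)

```text
clock: 7.73
tcp_pos: [0.583, -0.0956, 0.2056]
tcp_rot: [178.0, -1.6, 102.8]
wrist_force: [-1.0, 1.0, 5.4]
grip_width: 0.0003
```

servo_tool(
  targets=[
    [0, 0, -0.0012, 0, 1],
    [0, 0, -0.0012, 0, 1],
    [0, 0, -0.0012, 0, 1],
    [0, 0, -0.0012, 0, 1],
    [0, 0, -0.0012, 0, 1],
  ],
)

```text
clock: 8.15
tcp_pos: [0.583, -0.0956, 0.2036]
tcp_rot: [177.9, -1.8, 102.8]
wrist_force: [-3.5, 0.8, 10.4]
grip_width: -0.0002
```

servo_tool(
  targets=[
    [0, 0, -0.0012, 0, 1],
    [0, 0, -0.0012, 0, 1],
    [0, 0, -0.0012, 0, 1],
    [0, 0, -0.0012, 0, 1],
    [0, 0, -0.0012, 0, 1],
  ],
)

```text
clock: 8.57
tcp_pos: [0.583, -0.0956, 0.2037]
tcp_rot: [177.8, -2.0, 102.8]
wrist_force: [-3.2, 1.6, 10.0]
grip_width: -0.0002
```

Foot contact at about TCP z 0.2037, with roughly 8.5 N per mm of commanded shift. Now I'll press harder.

servo_tool(
  targets=[
    [0, 0, -0.0018, 0, 1],
    [0, 0, -0.0018, 0, 1],
    [0, 0, -0.0018, 0, 1],
  ],
)

```text
clock: 8.82
tcp_pos: [0.5831, -0.0956, 0.2036]
tcp_rot: [177.7, -2.3, 102.8]
wrist_force: [-4.2, 1.8, 14.8]
grip_width: 0.0001
```

servo_tool(
  targets=[
    [0, 0, -0.0023, 0, 1],
    [0, 0, -0.0023, 0, 1],
    [0, 0, -0.0023, 0, 1],
    [0, 0, -0.0023, 0, 1],
    [0, 0, -0.0023, 0, 1],
  ],
)

```text
clock: 9.23
tcp_pos: [0.5831, -0.0956, 0.2035]
tcp_rot: [177.5, -2.7, 102.8]
wrist_force: [-6.4, 1.3, 16.9]
grip_width: 0.0003
```

servo_tool(
  targets=[
    [0, 0, -0.0028, 0, 1],
    [0, 0, -0.0028, 0, 1],
    [0, 0, -0.0028, 0, 1],
    [0, 0, -0.0028, 0, 1],
    [0, 0, -0.0028, 0, 1],
  ],
)

```text
clock: 9.65
tcp_pos: [0.5832, -0.0956, 0.2035]
tcp_rot: [177.2, -3.3, 102.7]
wrist_force: [-7.1, 1.7, 20.5]
grip_width: 0.0004
```

servo_tool(
  targets=[
    [0, 0, 0.015, 0, 1],
    [0, 0, 0.02, 0, 1],
    [-0.025, 0.005, 0, 0, 1],
    [-0.03, 0.005, 0, 0, 1],
    [-0.025, 0.004, 0, 0, 1],
    [-0.012, 0.002, 0, 0, 1],
    [0, 0, 0, 0, 1],
  ],
)

```text
clock: 10.23
tcp_pos: [0.4895, -0.0802, 0.24]
tcp_rot: [177.0, -3.1, 102.7]
wrist_force: [-0.5, -0.2, -1.0]
grip_width: -0.0001
```

servo_tool(
  targets=[
    [-0.01, 0.005, -0.03, 0, 1],
    [-0.008, 0.003, -0.035, 0, 1],
    [0, 0, -0.035, 0, 1],
    [0, 0, -0.025, 0, 1],
    [0, 0, -0.01, 0, 1],
    [0, 0, 0, 0, 1],
  ],
)

```text
clock: 10.73
tcp_pos: [0.4793, -0.0732, 0.1019]
tcp_rot: [176.1, -2.7, 102.8]
wrist_force: [0.1, 0.5, 1.2]
grip_width: 0.0003
```

```bash
python3 - <<'E'
from h import *
s=get_state();print(s['tcp_pos'],s['tcp_rot'],s['wrist_force'],s['clock'],s['q'])
im=camera('side'); r,c=proj('side',s['tcp_pos']); print(r,c)
r,c=int(r)-15,int(c)+10; a=im[r-65:r+65,c-85:c+85]; cv2.imwrite(f'pics/side2.png',cv2.resize(a,None,fx=4,fy=4,interpolation=3))
E
```

```text
[ 0.47933213 -0.07323346  0.10191601] [176.11170584  -2.73299889 102.84979626] [0.13255368 0.51271672 1.22088993] 10.7333 [ -4.34329529  29.41607906  13.45714772 130.29586233 -30.56672692
  20.92064237  48.66549098]
251.52714224495003 219.3174858549845
```

View pics/side2.png

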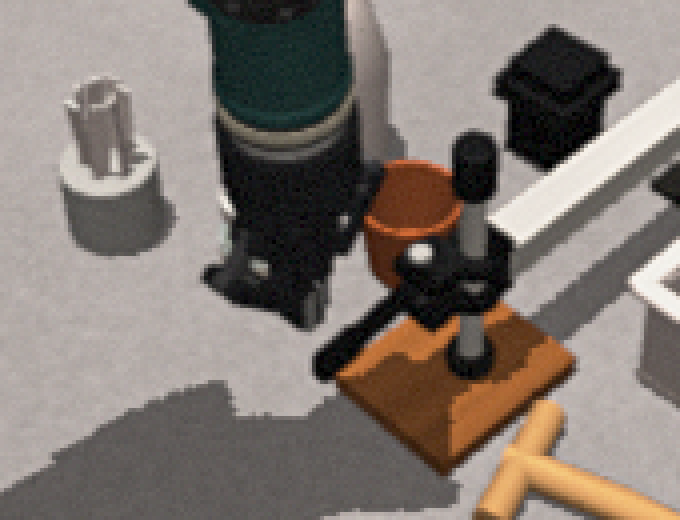

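servo_tool(
  targets=[
    [-0.007, 0.001, -0.008, 0, 1],
    [0, 0, -0.004, 0, 1],
    [0, 0, 0, 0, 1],
  ],
)

```text
clock: 11.03
tcp_pos: [0.4771, -0.0734, 0.0916]
tcp_rot: [175.8, -2.5, 102.8]
wrist_force: [0.4, 0.5, 1.0]
grip_width: -0.0
```

```bash
cat > sw.py <<'E'
from h import *
np.set_printoptions(precision=4,suppress=True)
PIN=np.array([.5535,-.0863])
def run(n,step,rr=.078,off=.0175):
    s=get_state(); p=s['tcp_pos'][:2].copy(); yaw=s['tcp_rot'][2]
    print(s['tcp_pos'],s['tcp_rot'],s['wrist_force'],s['clock'],s['q'][6])
    v=p-PIN; d=np.hypot(*v); R=np.hypot(rr,off); a=np.arctan2(v[1],v[0]); th=a+np.arctan2(off,np.sqrt(max(d*d-off*off,0)))
    # lever angle implied if touching
    print('d',d,'R',R,'implied lever(world deg)',np.degrees(th)%360,'joint',(np.degrees(th)%360-166.9-8.4)/57.3,'tool yaw should',(np.degrees(th)+90)%360)
    for i in range(n):
        v=p-PIN; d=np.hypot(*v); a=np.arctan2(v[1],v[0]); a2=a+step/R
        q=PIN+ (d+np.clip(R-d,-.002,.002))*np.array([np.cos(a2),np.sin(a2)])
        print(q-p); p=q
E
python3 -c "
from sw import *
run(8,.004)"
```

```text
[ 0.4771 -0.0734  0.0916] [175.7605  -2.5453 102.8453] [0.4405 0.4836 0.9946] 11.0333 49.88214557045026
d 0.07744113415570843 R 0.07993903927368655 implied lever(world deg) 183.49903503423585 joint 0.14308961665333053 tool yaw should 273.4990350342358
[-0.0025 -0.0036]
[-0.0009 -0.0039]
[-0.0002 -0.004 ]
[ 0.    -0.004]
[ 0.0002 -0.004 ]
[ 0.0004 -0.004 ]
[ 0.0006 -0.0039]
[ 0.0008 -0.0039]
```

servo_tool(
  targets=[
    [-0.002, -0.004, 0, 0, 1],
    [-0.001, -0.004, 0, 0, 1],
    [0, -0.004, 0, 0, 1],
    [0, -0.004, 0, 0.03, 1],
    [0, -0.004, 0, 0.04, 1],
  ],
)

```text
clock: 11.45
tcp_pos: [0.4769, -0.0925, 0.0945]
tcp_rot: [175.5, -2.6, 107.2]
wrist_force: [0.2, 5.3, -1.3]
grip_width: -0.0002
```

```bash
python3 -c "
from sw import *
run(6,.004)"
```

```text
[ 0.4769 -0.0925  0.0945] [175.4667  -2.6306 107.2232] [ 0.1864  5.2752 -1.3357] 11.45 54.64796592699665
d 0.0768315534767843 R 0.07993903927368655 implied lever(world deg) 197.76858465265235 joint 0.39212189620684723 tool yaw should 287.76858465265235
[-0.0016 -0.0041]
[-0.0005 -0.0041]
[ 0.0008 -0.0039]
[ 0.001  -0.0039]
[ 0.0012 -0.0038]
[ 0.0014 -0.0037]
```

servo_tool(
  targets=[
    [-0.001, -0.004, -0.001, 0.04, 1],
    [0, -0.004, -0.001, 0.04, 1],
    [0.0005, -0.004, -0.001, 0.04, 1],
    [0.001, -0.004, 0, 0.04, 1],
  ],
)

```text
clock: 11.78
tcp_pos: [0.4761, -0.1001, 0.094]
tcp_rot: [175.4, -3.6, 117.4]
wrist_force: [-0.3, 5.8, -1.2]
grip_width: 0.0001
```

```bash
python3 -c "
from sw import *
run(6,.0045)"
```

```text
[ 0.4761 -0.1001  0.094 ] [175.4083  -3.5647 117.3703] [-0.2937  5.8207 -1.2   ] 11.7833 62.50653365761052
d 0.07866115362779015 R 0.07993903927368655 implied lever(world deg) 202.93317810215436 joint 0.48225441714056466 tool yaw should 292.93317810215433
[-0.0003 -0.0046]
[ 0.0012 -0.0043]
[ 0.0014 -0.0043]
[ 0.0016 -0.0042]
[ 0.0019 -0.0041]
[ 0.0021 -0.004 ]
```

servo_tool(
  targets=[
    [0, -0.0065, -0.001, 0.0, 1],
    [0.001, -0.0065, -0.001, 0.02, 1],
    [0.002, -0.0065, -0.001, 0.03, 1],
    [0.002, -0.006, 0, 0.03, 1],
    [0.003, -0.006, 0, 0.03, 1],
  ],
)

```text
clock: 12.2
tcp_pos: [0.4773, -0.1114, 0.0936]
tcp_rot: [175.4, -5.8, 125.1]
wrist_force: [-2.2, 9.1, -1.1]
grip_width: -0.0002
```

```bash
python3 -c "
from sw import *
run(6,.007)"
```

```text
[ 0.4773 -0.1114  0.0936] [175.3743  -5.8125 125.1351] [-2.1741  9.0879 -1.1312] 12.2 69.24257753320056
d 0.08020671293340922 R 0.07993903927368655 implied lever(world deg) 210.83370417869395 joint 0.6201344533803481 tool yaw should 300.83370417869395
[ 0.0027 -0.0065]
[ 0.003  -0.0063]
[ 0.0036 -0.006 ]
[ 0.0041 -0.0057]
[ 0.0046 -0.0053]
[ 0.005  -0.0049]
```

servo_tool(
  targets=[
    [0.003, -0.008, 0, 0.01, 1],
    [0.004, -0.0075, 0, 0.04, 1],
    [0.004, -0.007, 0, 0.05, 1],
    [0.005, -0.007, 0, 0.05, 1],
  ],
)

```text
clock: 12.53
tcp_pos: [0.4784, -0.1185, 0.094]
tcp_rot: [175.5, -8.8, 135.2]
wrist_force: [-5.2, 9.3, 3.0]
grip_width: -0.0002
```

```bash
python3 -c "
from sw import *
run(6,.0085,.08)"
```

```text
[ 0.4784 -0.1185  0.094 ] [175.5388  -8.8085 135.1631] [-5.2323  9.2883  3.0406] 12.5333 76.18610645210703
d 0.08166014933662154 R 0.081891696770796 implied lever(world deg) 215.5815618197849 joint 0.7029940980765251 tool yaw should 305.5815618197849
[ 0.0035 -0.0077]
[ 0.0045 -0.0072]
[ 0.0052 -0.0067]
[ 0.0059 -0.0061]
[ 0.0065 -0.0055]
[ 0.007  -0.0048]
```

servo_tool(
  targets=[
    [0.005, -0.0105, 0, 0, 1],
    [0.006, -0.0105, 0, 0, 1],
    [0.007, -0.01, 0, 0, 1],
  ],
)

```text
clock: 12.78
tcp_pos: [0.4843, -0.1281, 0.0946]
tcp_rot: [175.3, -11.5, 136.2]
wrist_force: [-4.2, 11.4, 1.4]
grip_width: 0.0
```

```bash
python3 -c "
from sw import *
run(6,.012,.08)"
```

```text
[ 0.4843 -0.1281  0.0946] [175.3194 -11.4824 136.2229] [-4.2176 11.3589  1.3865] 12.7833 77.96330246751442
d 0.08085141432986992 R 0.081891696770796 implied lever(world deg) 223.66662143914635 joint 0.8440946149938281 tool yaw should 313.66662143914635
[ 0.006  -0.0103]
[ 0.0083 -0.0087]
[ 0.0095 -0.0074]
[ 0.0104 -0.0059]
[ 0.0112 -0.0043]
[ 0.0117 -0.0026]
```

servo_tool(
  targets=[
    [0.008, -0.0115, 0, 0, 1],
    [0.0095, -0.0105, 0, 0.02, 1],
    [0.0105, -0.0095, 0, 0.03, 1],
  ],
)

```text
clock: 13.03
tcp_pos: [0.4933, -0.138, 0.0952]
tcp_rot: [175.3, -14.9, 140.1]
wrist_force: [-9.2, 6.6, 4.0]
grip_width: -0.0002
```

```bash
python3 -c "
from sw import *
run(6,.012,.08)"
```

```text
[ 0.4933 -0.138   0.0952] [175.3381 -14.8858 140.0773] [-9.2412  6.597   4.0151] 13.0333 80.61518886428208
d 0.07936075981424269 R 0.081891696770796 implied lever(world deg) 233.3501214332531 joint 1.0130911244895828 tool yaw should 323.3501214332531
[ 0.0069 -0.0098]
[ 0.0093 -0.0076]
[ 0.0105 -0.0057]
[ 0.0113 -0.0041]
[ 0.0117 -0.0024]
[ 0.012  -0.0007]
```

servo_tool(
  targets=[
    [0.009, -0.0115, 0, 0.02, 1],
    [0.0105, -0.0095, 0, 0.03, 1],
    [0.0115, -0.007, 0, 0.03, 1],
  ],
)

```text
clock: 13.28
tcp_pos: [0.5059, -0.1492, 0.0963]
tcp_rot: [175.3, -18.0, 145.6]
wrist_force: [-6.6, 3.6, 1.7]
grip_width: -0.0002
```

```bash
python3 -c "
from sw import *
run(6,.012,.08)"
```

```text
[ 0.5059 -0.1492  0.0963] [175.2717 -17.9669 145.5706] [-6.622   3.6338  1.6781] 13.2833 83.71491515759828
d 0.07882556905629265 R 0.081891696770796 implied lever(world deg) 245.70870127152753 joint 1.2287731460999567 tool yaw should 335.7087012715275
[ 0.0087 -0.008 ]
[ 0.0104 -0.0059]
[ 0.0115 -0.0033]
[ 0.0119 -0.0016]
[0.012  0.0001]
[0.0118 0.0019]
```

servo_tool(
  targets=[
    [0.008, -0.008, 0, 0.02, 1],
    [0.009, -0.006, 0, 0.03, 1],
    [0.009, -0.0035, 0, 0.03, 1],
  ],
)

```text
clock: 13.53
tcp_pos: [0.523, -0.1605, 0.0972]
tcp_rot: [175.2, -19.4, 150.6]
wrist_force: [-0.1, 0.9, 1.2]
grip_width: -0.0002
```

```bash
python3 - <<'E'
from sw import *
run(4,.008,.08)
s=get_state();im=camera('side'); r,c=proj('side',s['tcp_pos']);
r,c=int(r)-15,int(c)+10; a=im[r-65:r+65,c-85:c+85]; cv2.imwrite(f'pics/side3.png',cv2.resize(a,None,fx=4,fy=4,interpolation=3))
E
```

```text
[ 0.523  -0.1605  0.0972] [175.2132 -19.4349 150.641 ] [-0.0543  0.9487  1.1682] 13.5333 86.29576622801393
d 0.08022124628965285 R 0.081891696770796 implied lever(world deg) 260.25760053899216 joint 1.4826806376787462 tool yaw should 350.25760053899216
[ 0.0069 -0.0042]
[ 0.0078 -0.0019]
[ 0.0079 -0.0012]
[ 0.008  -0.0004]
```

View pics/side3.png

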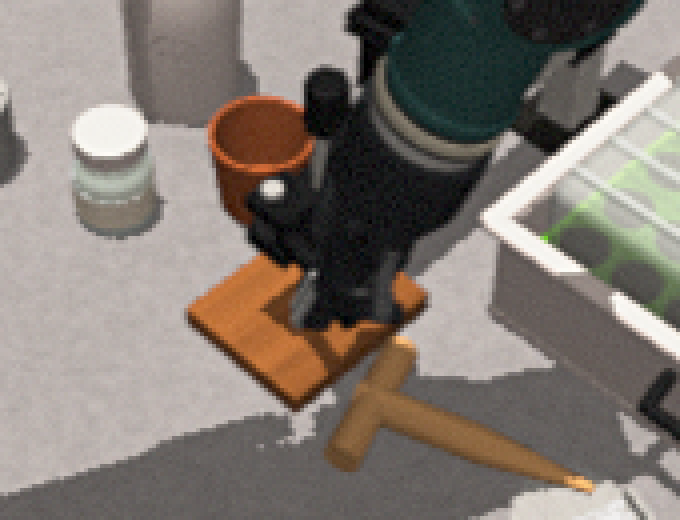

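servo_tool(
  targets=[
    [0.006, -0.003, 0, 0.02, 1],
    [0.005, -0.001, 0, 0.02, 1],
    [0.003, -0.001, 0, 0, 1],
  ],
)

```text
clock: 13.83
tcp_pos: [0.5432, -0.169, 0.0978]
tcp_rot: [175.2, -18.8, 153.1]
wrist_force: [-5.7, 1.6, -0.5]
grip_width: 0.0003
```

```bash
python3 - <<'E'
from sw import *
run(4,.008,.08)
s=get_state()
for n in('side','top'):
    im=camera(n); r,c=proj(n,[.54,-.13,.1]);
    r,c=int(r),int(c); a=im[r-55:r+55,c-75:c+75]; cv2.imwrite(f'pics/{n}4.png',cv2.resize(a,None,fx=5,fy=5,interpolation=3))
E
```

```text
[ 0.5432 -0.169   0.0978] [175.2418 -18.8058 153.1222] [-5.6688  1.595  -0.531 ] 13.8333 87.3818127251846
d 0.08336906913551216 R 0.081891696770796 implied lever(world deg) 274.9971805604431 joint 1.7399158911072092 tool yaw should 4.99718056044307
[0.0082 0.0009]
[0.008  0.0002]
[0.0079 0.001 ]
[0.0078 0.0017]
```

View pics/top4.png

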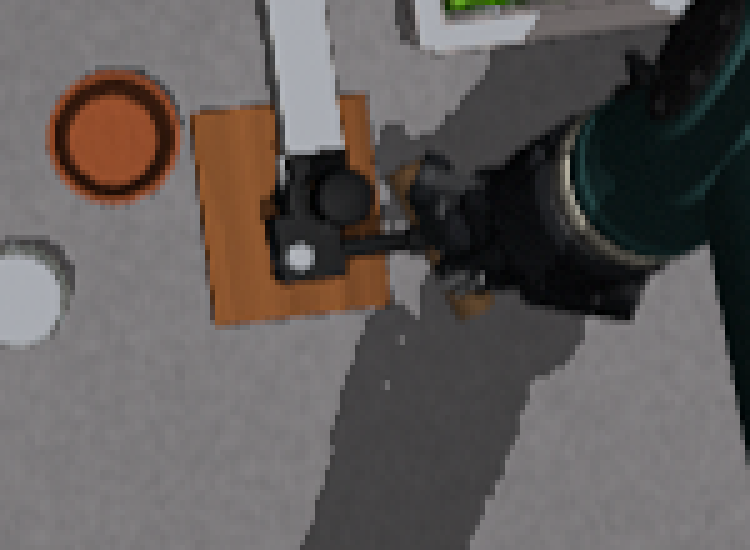

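View pics/side4.png

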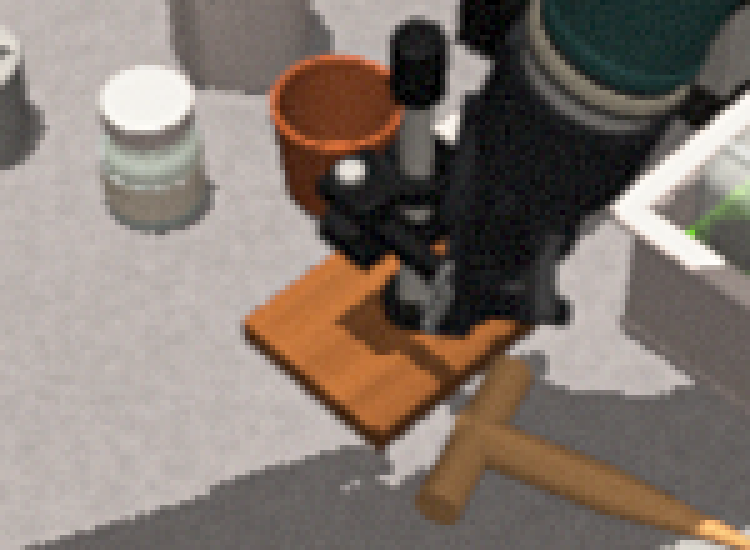

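The lever now points across the collar along about 278° world, the expected locked direction, and it's resting on its stop. I'll back off.

servo_tool(
  targets=[
    [-0.012, -0.004, 0, 0, 1],
    [-0.02, -0.01, 0, 0, 1],
    [-0.025, -0.01, 0, 0, 1],
    [-0.02, -0.01, 0.02, 0, 1],
    [-0.01, -0.005, 0.03, 0, 1],
    [0, 0, 0.035, 0, 1],
    [0, 0, 0.035, 0, 1],
    [0, -0.02, 0.03, 0, 1],
    [0, -0.03, 0.02, 0, 1],
    [0, -0.03, 0, 0, 1],
    [0, -0.02, 0, 0, 1],
    [0, 0, 0, 0, 1],
  ],
)

```text
clock: 14.93
tcp_pos: [0.4379, -0.3173, 0.2768]
tcp_rot: [175.6, -18.4, 152.5]
wrist_force: [-0.2, 0.1, -0.2]
grip_width: -0.0004
```

```bash
python3 - <<'E'
from sw import *
run(0,.008,.08)
for n in('side','top'):
    im=camera(n); r,c=proj(n,[.54,-.13,.1]); cv2.imwrite(f'pics/{n}5f.png',im)
    for d in place_of(n,'lever_tip')[:2]: print(n,d['conf'],d['at'][0]*384,d['at'][1]*512, proj(n,[.565,-.1635,.1]))
    r,c=int(r),int(c); a=im[r-55:r+55,c-75:c+75]; cv2.imwrite(f'pics/{n}5.png',cv2.resize(a,None,fx=5,fy=5,interpolation=3))
E
```

```text
[ 0.4379 -0.3173  0.2768] [175.64   -18.3584 152.4701] [-0.1731  0.1345 -0.1777] 14.9333 98.56422787509067
d 0.25831654926321285 R 0.081891696770796 implied lever(world deg) 247.30169556022918 joint 1.2565740935467569 tool yaw should 337.3016955602292
side 0.67 259.20000000000005 271.2064 (np.float64(259.0696538037863), np.float64(272.2983025849614))
top 0.48 216.49919999999997 314.5216 (np.float64(214.25600557933174), np.float64(311.8552478517953))
```

View pics/top5.png

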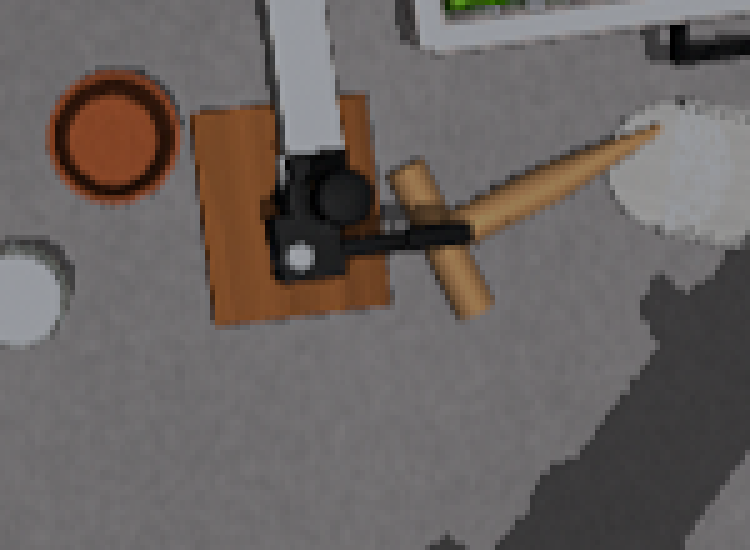

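View pics/side5.png

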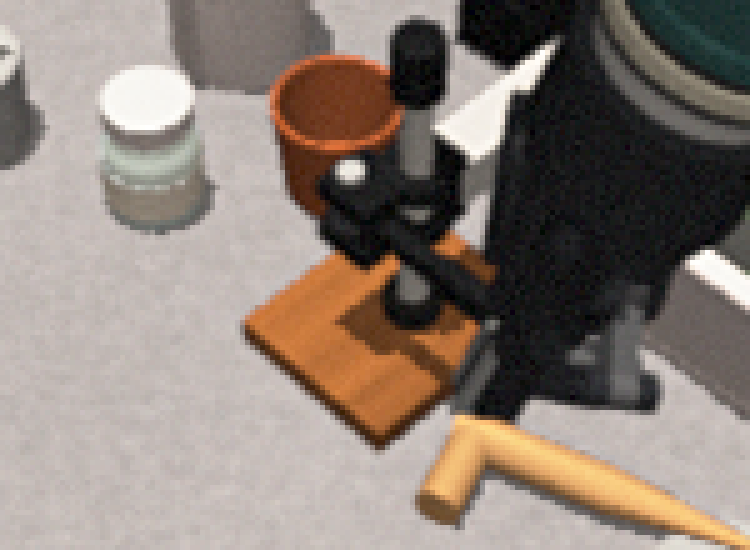

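View pics/top5f.png

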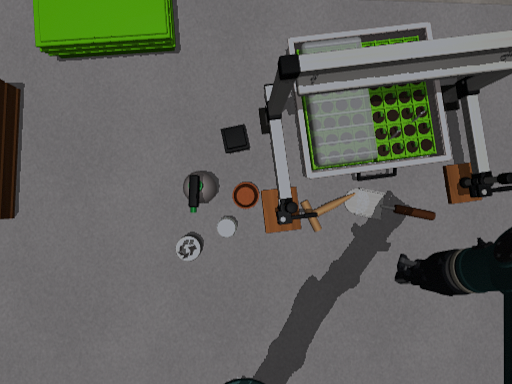

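The lever lies at about 278.4° in the top view, from the pin at crop (300, 257) to its end at (470, 232). That is parallel to the locked direction, the foot sits on the packer, nothing else has moved, and the arm is clear. Handing in.

```bash
python3 -c "
from rig import *
print(close_job())"
```

```text
the job is handed in; nothing more can be done
None
```

The leg is down on the packer and its cam lever is locked, and I've handed the job in at about 15 s on the robot's clock. I couldn't measure the load left on the foot after letting go.

- **Leg:** I pushed the cap down about 41 mm with the closed fingers until the foot bore on the packer. The last push read 20.5 N at the wrist. By my estimate from the given drag and weight, that is about 15 N on the foot and at most about 24 N.
- **Remaining load:** The lever was locked about 4 s after I let go. The collar's drag should have kept roughly 10 N on the foot over that time.
- **Lever:** I swung it from about 0.3 rad to its stop. The highest wrist force I read was about 12 N at the hard point, and about 6 N at the stop. Those readings come only at the end of each short move.

**Last checks:** In the top view the lever points along about 278.4° in the world frame, which is the locked direction. The trained network put the lever tip within 1 pixel of the expected place in the side view and about 3.5 pixels in the top view. The foot looks seated on the packer and the things on the bench look unmoved. The arm is well clear, with wrist force near 0.

**Off plan:** The tool tilted to about 19° while pushing the lever, because a tilt can't be commanded back through this interface. As far as the pictures and forces show, nothing touched the cap.

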